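# Let off the ratchet clamp

## Task

Two ratchet clamps of the same kind are bolted to the bench, both wound up. On the larger one only, first flick the sprung pawl off the ratchet wheel so that it snaps over and stays off, then ease the drum back slowly by its crank, clockwise seen from above, all the way to its stop, so that the jaw stands fully open. Do not touch the smaller clamp.

Things in the scene. Friction and masses are not known exactly. Their poses are not given: they have to be found in the camera images.
- clamp: Larger ratchet clamp, fixed: green base plate 255 x 160 x 12 mm, upright drum, 92 mm toothed ratchet wheel (top 56 mm above the bench), crank, pawl, jaws 62 mm high. Origin: on the drum's upright axis at bench level; x along the plate from drum to jaws, z up, y left of x. The crank turns about the origin. Pawl pivot at x 55, y 57.5 mm in this frame.
- crank_knob (a point): Middle of the larger clamp's crank knob, 100 mm above the bench, 75 mm from the drum axis, in direction 3.316 rad + clamp_drum counter-clockwise from the clamp's x axis. Upright black cylinder, 22 mm diameter, spins freely, z 77 to 123 mm above the bench; the steel crank bar under it has its top at 74 mm. The pawl's post is the only other part above 80 mm.
- pawl_post (a point): Top of the upright steel post (12 mm diameter, free from z 53 to 105 mm) on the thumb lever of the larger clamp's pawl, 50 mm from the pawl's pivot: at x 55 + 50 sin a, y 57.5 + 50 cos a mm in the clamp's frame for clamp_pawl = a. Pushed about 32 mm along the clamp's +x it goes off. Nothing within 60 mm of it is higher than 80 mm.
- clamp_drum (a joint): Larger clamp's drum and crank (rad), growing counter-clockwise seen from above as it is wound. 0: fully let off, crank at its stop, jaw open; starts at about 1.3. With the pawl on it cannot turn back. With it off a friction brake holds the drum where it is left; about 4 N at the knob turns it. About 1 rad/s is slow enough; 3 rad/s is too fast.
- clamp_pawl (a joint): Larger clamp's pawl (rad), growing clockwise seen from above. 0: on, nose in the teeth; 0.7: off, against its stop. An over-centre spring snaps it to the nearer end (middle 0.35) and keeps it there; about 2.5 N at the post starts it.
- small: Smaller clamp, not to be touched: same build at 0.72 of the size (base plate 184 x 115 mm, highest point 89 mm), also wound, pawl on. Origin on its drum axis at bench level, axes as for the larger one.

How it is judged:
On the way:
1. the larger clamp's pawl is flicked off while the drum is still wound (value of joint clamp_pawl above 0.55 rad and value of joint clamp_drum above 1 rad), for 0.2 s.
At the end, for the whole second after the job is handed in: The larger clamp's drum is let off to within 0.17 rad (10 degrees) of its stop and its pawl still stands off the wheel (more than 0.5 rad) (value of joint clamp_drum below 0.17 rad and value of joint clamp_pawl above 0.5 rad); the robot touches nothing.
It fails at once if the larger clamp's drum runs back faster than 3 rad/s (velocity of joint clamp_drum below -3 rad/s).
It fails at once if the smaller clamp is touched (more than 2 N) (contact force between any of the fingers, the arm and small above 2 N).
It also fails if it takes over 48 s, if anything falls off the work surface, if the arm or the gripper's body presses on something with over 40 N, if the wrist force passes 120 N, or if a joint passes its speed limit or range.

## Robot

A 7-joint arm with a two-finger parallel gripper is mounted at the origin on the work surface. World frame = base frame: x ahead of the robot, y to its left, z up, the work surface at z = 0. Lengths are in m, angles in rad, forces in N, time in s.
With the tool pointing down it reaches from about 0.425 to 0.825 m from the base axis. Payload 3.6 kg.
Tool frame: the origin (TCP) lies where the fingers leave the gripper's body, on its centre line; the fingertips stand 84 mm ahead of it and the grasp point (between the pads) lies 65 mm ahead of it; z points along the fingers, y is the line along which they close (so a half turn about z gives the same grasp; the last joint's range is limited). The gripper opens to 93 mm and grips with 3 to 60 N. Pads are 15 mm wide; open, the fingers measure 128 mm over their backs; the gripper's body (75 mm by 188 mm) begins 65 mm behind the grasp point.
Start: joints at [1.254, 0.615, -0.013, 1.423, 0.008, 1.103, -0.04], TCP at [0.186, -0.623, 0.303] pointing down, gripper open.
Joint ranges: [-3.12, 3.12], [-0.3, 2.06], [-1.34, 1.32], [0.26, 2.42], [-1.36, 4.5], [0.01, 1.98], [-2.84, 2.84]. Speed limits (rad/s): [2.79, 2.79, 3.14, 3.14, 3.14, 3.14, 3.14].

## Interface

Orientations are given as a rotation vector (axis times angle).
In Python, from station import telemetry, camera, camera_params, job_done gives the robot as it stands.
- The arm moves only by the tool send_rows, never from a script. Its argument "moves" is a list of rows, each a list of 5 numbers: the shift along the world's x, y, z in m, then the turn about the world's z in rad, then the finger opening in m, from 0 to 0.093. In form: [[x, y, z, roll, jaw], ...]. A call has exactly 5 rows; each row is the pose to reach, as a shift and turn from the pose commanded when the call began; what a row does not reach only later rows make up. A row lasts 1/12 s, in which the tool goes at most 41.7 mm and 7.16 degrees, less where a joint would pass 70% of its speed; a pose out of reach is approached as far as the arm can. A call with a gripper value outside its range is refused whole. The fingers move at their own pace and stop on an object; "newtons" is the grip in N (left out, the last holds). Time passes only in rows, so rows that repeat a pose let the fingers close, or fill a call up. It gives the time, the measured TCP pose, the force, the opening and the grip force at its end, in the units of the state.
- telemetry.observe(): the state, without advancing time (a new reading comes with each control period).
- camera(name): name is "scene" or "top"; returns the picture (480x640x3 uint8, red, green, blue); there is no depth.
- camera_params(name): a dict with "intrinsics" (3x3 intrinsics, pixels), "origin" and "orientation" of the camera in the world. Camera axes: x right, y down, z forward; pixel columns grow to the right and rows downward; lengths in m; the calibration is good to about 2 mm. A picture is of the moment at which its call begins. camera_params takes no time and is no camera call.
- job_done(): hands the job in; it is judged then, once.
The state is a dict: "time_s": time; "joint_pos": joint angles; "joint_velocities": joint speeds; "joint_torque": joint torques, N m; "position": TCP position; "eef_rot": TCP orientation; "wrist_force": force on the tool from outside, world axes, zero at the start; "wrist_torque": the same for the moment, N m; "finger_gap": finger opening in m; "grasp_force": force on a finger pad.
Only numpy, scipy, OpenCV 4.12 (cv2) and the standard library are available. Lean on these libraries where they do the work, as an engineer would, in place of code of your own. Each camera call takes 0.05 s, during which the arm holds its last target. There are 200 camera calls.

## Working session

There is one attempt and no reset: what is moved stays moved. The work goes in short steps, Python scripts to look and compute and a tool call to move; the robot and the scene stay as the last step left them, time stands still between calls to the robot, and variables do not carry over. Pictures are saved under pics/ and viewed, at most 10 in all, crops included, and the job is handed in when it is done.

Besides the shell and the picture viewer there is one more tool, called after "Call:" as a command line: name --pt "numbers of a row" for each row, then --argument value for the rest. send_rows: Moves the arm, as the interface text tells. Its arguments: {"type":"object","properties":{"moves":{"type":"array","items":{"type":"array","items":{"type":"number"}}},"newtons":{"type":"number"}},"required":["moves"]}

```bash
mkdir -p pics
python3 - <<'E'
from station import *
import cv2
for n in("scene","top"):
    cv2.imwrite(f"pics/{n}0.png",camera(n)[:,:,::-1]); print(n,camera_params(n))
print(telemetry.observe())
E
```

```text
scene {'intrinsics': array([[567.75674224,   0.        , 321.76697587],
       [  0.        , 567.75674224, 242.14853749],
       [  0.        ,   0.        ,   1.        ]]), 'origin': array([1.05422704, 0.48975393, 0.86038309]), 'orientation': array([-1.14828306, -2.41704879,  0.94074797])}
top {'intrinsics': array([[455.85551317,   0.        , 321.30776577],
       [  0.        , 455.85551317, 238.6383717 ],
       [  0.        ,   0.        ,   1.        ]]), 'origin': array([0.39276795, 0.04232091, 0.88094029]), 'orientation': array([-2.13699179,  2.16022929, -0.14952131])}
{'time_s': 0.1, 'joint_pos': array([ 1.25448019,  0.6158049 , -0.01262876,  1.42472462,  0.00811985,
        1.10343455, -0.04036252]), 'joint_velocities': array([ 0.00101899, -0.00253632,  0.00028863, -0.00336566,  0.00032809,
       -0.00106838, -0.00115053]), 'joint_torque': array([ 2.07552053e-03, -4.60041404e+01,  2.10325811e-01, -1.66245639e+01,
       -6.11867616e-02,  1.68985577e-02,  8.38243795e-05]), 'position': array([ 0.18561983, -0.62238653,  0.30171286]), 'eef_rot': array([-3.10637203e+00, -4.53509036e-01,  5.88002152e-04]), 'wrist_force': array([-0.36933523,  1.02817831,  0.55731963]), 'wrist_torque': array([0.02781324, 0.04434345, 0.00331942]), 'grasp_force': 0.0, 'finger_gap': 0.093110670815479}
```

View pics/top0.png

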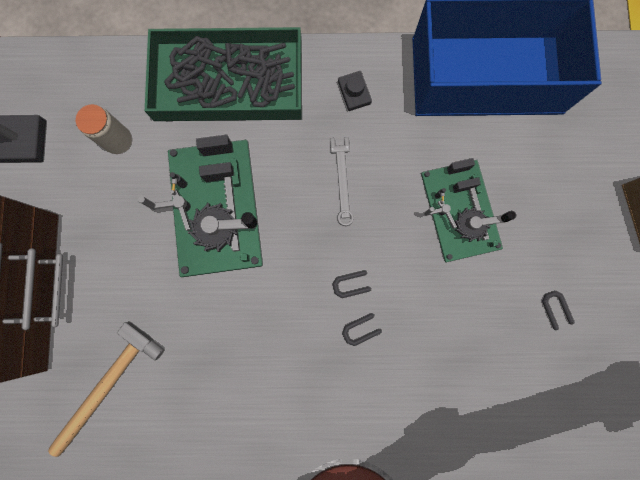

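View pics/scene0.png

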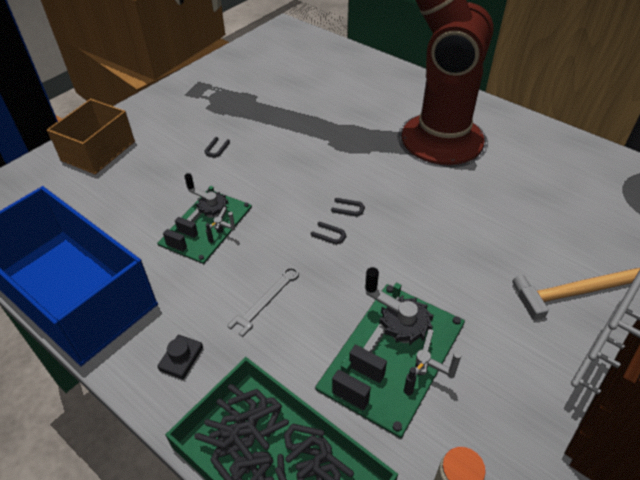

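```bash
cat > h.py <<'E'
import numpy as np, cv2
from scipy.spatial.transform import Rotation as R
from station import *
def ray(n,uv,z):
    p=camera_params(n);M=R.from_rotvec(p["orientation"]).as_matrix()
    uv=np.atleast_2d(uv).astype(float);d=np.c_[uv,np.ones(len(uv))]@np.linalg.inv(p["intrinsics"]).T@M.T
    o=p["origin"];return o+d*((z-o[2])/d[:,2])[:,None]
def proj(n,P):
    p=camera_params(n);M=R.from_rotvec(p["orientation"]).as_matrix()
    c=(np.atleast_2d(P)-p["origin"])@M;q=c@p["intrinsics"].T;return q[:,:2]/q[:,2:]
E
python3 - <<'E'
from h import *
im=cv2.imread("pics/top0.png");hsv=cv2.cvtColor(im,cv2.COLOR_BGR2HSV)
m=((hsv[...,0]>50)&(hsv[...,0]<85)&(hsv[...,1]>110)).astype(np.uint8)
for (x0,x1,y0,y1) in((160,270,132,285),(412,510,155,268)):
    v,u=np.nonzero(m[y0:y1,x0:x1]);W=ray("top",np.c_[u+x0,v+y0],.012)[:,:2]
    (c,s,a)=cv2.minAreaRect((W*1000).astype(np.float32));print(c,s,a);print(cv2.boxPoints((c,s,a)))
for n,uv,z in(("top",(210,225),.075),("top",(249,220),.123),("top",(149,203),.105),("scene",(372,271),.123)):print(n,ray(n,uv,z))
S=cv2.imread("pics/scene0.png")
cv2.imwrite("pics/c1.png",np.hstack([cv2.resize(im[130:285,130:285],(400,400),interpolation=2),cv2.resize(S[250:450,300:500],(400,400),interpolation=2)]))
E
```

```text
(649.0328979492188, 204.66542053222656) (0.0, 0.0) 0.0
[[649.0329  204.66542]
 [649.0329  204.66542]
 [649.0329  204.66542]
 [649.0329  204.66542]]
(573.7716674804688, -249.33038330078125) (112.54055786132812, 110.0029067993164) 70.16094970703125
[[ 502.9376  -283.59467]
 [ 606.4118  -320.92737]
 [ 644.6057  -215.0661 ]
 [ 541.13153 -177.7334 ]]
top [[0.53298164 0.24168152 0.075     ]]
top [[0.53247567 0.16410999 0.123     ]]
top [[0.5677366  0.34127838 0.105     ]]
scene [[0.53464947 0.16714199 0.123     ]]
```

View pics/c1.png

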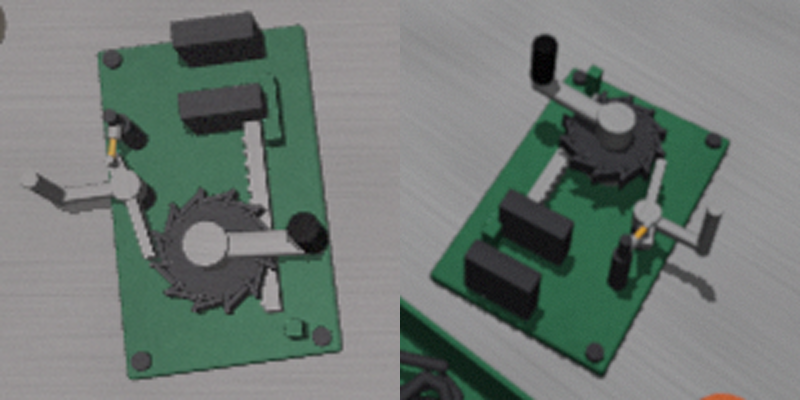

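Run:
```python
from h import *
T=lambda c:np.array(c)/2.5806+130-.3
S=lambda c:np.array(c)/2+[100,250]-.2   # crop x offset by 400
C=ray("top",T([(97,52),(303,27),(342,350),(129,379)]),.012)
print(C, [np.linalg.norm(C[i]-C[i-1]) for i in range(4)])
d=(C[0]+C[1]-C[2]-C[3]);d2=(C[0]+C[3]-C[1]-C[2]);print("yaw",np.arctan2(d[1],d[0]),np.arctan2(d2[1],d2[0])-np.pi/2)
pk=ray("top",T([(308,222)]),.123),ray("scene",S([(545,40)]),.123);pp=ray("top",T([(29,180)]),.105),ray("scene",S([(714,208)]),.105)
pd=[ray("top",T([(204,243)]),z) for z in(.074,.08)],[ray("scene",S([(617,118)]),z) for z in(.074,.08)]
print("knob",pk,"\npost",pp,"\ndrum",pd)
P=(pp[0]+pp[1])/2;P=P[0,:2];K=((pk[0]+pk[1])/2)[0,:2]
th=np.arctan2(d[1],d[0])
for y in(th,th-.03,th+.03):
    Rm=np.array([[np.cos(y),-np.sin(y)],[np.sin(y),np.cos(y)]]);O=P-Rm@[.055,.1075];k=K-O
    print(y,"O from post",O,"knob r",np.linalg.norm(k),"drum",(np.arctan2(k[1],k[0])-y-3.316)%(2*np.pi))
```

```text
[[0.69582605 0.34538522 0.012     ]
 [0.71402818 0.18752325 0.012     ]
 [0.46472861 0.15568208 0.012     ]
 [0.44500222 0.31266407 0.012     ]] [np.float64(0.25294913601790814), np.float64(0.158907901065287), np.float64(0.251324762827965), np.float64(0.15821655293421005)]
yaw 0.1283827595974564 0.11988992800509779
knob (array([[0.53981755, 0.16410542, 0.123     ]]), array([[0.53221484, 0.16600062, 0.123     ]])) 
post (array([[0.57420355, 0.35558681, 0.105     ]]), array([[0.57305169, 0.35548779, 0.105     ]])) 
drum ([array([[0.53525015, 0.24422087, 0.074     ]]), array([[0.53419073, 0.24271964, 0.08      ]])], [array([[0.52856843, 0.24193374, 0.074     ]]), array([[0.53257913, 0.24382458, 0.08      ]])])
0.1283827595974564 O from post [0.53284352 0.24188033] knob r 0.07689278451191495 drum 1.3092789855953608
0.0983827595974564 O from post [0.52945267 0.24315481] knob r 0.07837709153668945 drum 1.3818472878890935
0.1583827595974564 O from post [0.53627107 0.24070813] knob r 0.07565553434780473 drum 1.2346373621396145
```

Run:
```python
from h import *
def tri(a,b):
    A0,A1=ray("top",a,0)[0],ray("top",a,.3)[0];B0,B1=ray("scene",b,0)[0],ray("scene",b,.3)[0]
    u,v=A1-A0,B1-B0;s=np.linalg.lstsq(np.c_[u,-v],B0-A0,rcond=None)[0]
    p,q=A0+s[0]*u,B0+s[1]*v;return (p+q)/2,np.linalg.norm(p-q)
for a in((57,258),(30,252),(60,212)):
  for b in((575,385),(572,378),(605,345),(568,460)):print(a,b,tri(a,b))
for z in (0,.1,.2):print(ray("top",[(60,212),(60,258),(30,252),(118,140),(95,120)],z)[:,:2].round(3).tolist())
```

```text
(57, 258) (575, 385) (array([0.47840328, 0.51827598, 0.06235633]), np.float64(0.002520925575444424))
(57, 258) (572, 378) (array([0.47765216, 0.51034775, 0.07422676]), np.float64(0.0045553935831345775))
(57, 258) (605, 345) (array([0.46034327, 0.50301346, 0.13440006]), np.float64(0.04930306648557491))
(57, 258) (568, 460) (array([ 0.50220553,  0.58283   , -0.07799787]), np.float64(0.03839385381951091))
(30, 252) (575, 385) (array([0.49282976, 0.5283782 , 0.1000344 ]), np.float64(0.03295742730189869))
(30, 252) (572, 378) (array([0.49193508, 0.52056797, 0.11102611]), np.float64(0.034472658166376485))
(30, 252) (605, 345) (array([0.47326646, 0.51413875, 0.16341367]), np.float64(0.019204033482290363))
(30, 252) (568, 460) (array([ 0.51865276,  0.59031603, -0.02450878]), np.float64(0.07186455548164442))
(60, 212) (575, 385) (array([0.54114386, 0.49990529, 0.12902186]), np.float64(0.03713328357225878))
(60, 212) (572, 378) (array([0.53955664, 0.49300999, 0.13870833]), np.float64(0.034747378575682))
(60, 212) (605, 345) (array([0.52134277, 0.48610514, 0.19367718]), np.float64(0.08163901168188607))
(60, 212) (568, 460) (array([0.57091002, 0.5561804 , 0.00956319]), np.float64(0.010901922969461152))
[[0.575, 0.556], [0.484, 0.55], [0.497, 0.609], [0.722, 0.45], [0.765, 0.498]]
[[0.555, 0.498], [0.474, 0.492], [0.485, 0.545], [0.684, 0.403], [0.722, 0.447]]
[[0.534, 0.44], [0.463, 0.435], [0.473, 0.481], [0.647, 0.357], [0.68, 0.395]]
```

Call:
send_rows --pt "0.04 0.025 0.0 0 0.0" --pt "0.075 0.05 0.0 0 0.0" --pt "0.11 0.08 0 0 0.0" --pt "0.14 0.11 0 0 0.0" --pt "0.17 0.14 0 0 0.0"

```text
time_s: 0.52
position: [0.348, -0.4902, 0.3022]
eef_rot: [-3.108, -0.453, 0.0]
wrist_force: [-1.1, -0.2, 0.3]
finger_gap: 0.0644
grasp_force: 0.0
```

Call:
send_rows --pt "0.02 0.035 0.0 0 0.0" --pt "0.04 0.07 0.0 0 0.0" --pt "0.06 0.105 0 0 0.0" --pt "0.08 0.14 0 0 0.0" --pt "0.095 0.178 0 0 0.0"

```text
time_s: 0.93
position: [0.4429, -0.3121, 0.3024]
eef_rot: [-3.109, -0.454, -0.001]
wrist_force: [0.3, 0.8, -0.3]
finger_gap: 0.0311
grasp_force: 0.0
```

Call:
send_rows --pt "0.0 0.04 0 0 0" --pt "0.01 0.08 0 0 0" --pt "0.015 0.12 0 0 0" --pt "0.02 0.16 0 0 0" --pt "0.025 0.2 0 0 0"

```text
time_s: 1.35
position: [0.4664, -0.1119, 0.3025]
eef_rot: [-3.108, -0.453, 0.001]
wrist_force: [1.5, 0.4, -0.1]
finger_gap: 0.001
grasp_force: 0.0
```

Call:
send_rows --pt "0.0 0.04 0 -0.04 0" --pt "0.01 0.08 0 -0.08 0" --pt "0.015 0.12 0 -0.12 0" --pt "0.02 0.16 0 -0.162 0" --pt "0.025 0.2 0 -0.162 0"

```text
time_s: 1.77
position: [0.4914, 0.0881, 0.3026]
eef_rot: [3.135, 0.198, -0.001]
wrist_force: [0.4, -1.1, -0.7]
finger_gap: 0.0003
grasp_force: 0.0
```

Call:
send_rows --pt "0.007 0.04 0 0 0" --pt "0.014 0.08 0 0 0" --pt "0.021 0.12 0 0 0" --pt "0.028 0.16 0 0 0" --pt "0.032 0.2 0 0 0"

```text
time_s: 2.18
position: [0.5239, 0.2879, 0.3023]
eef_rot: [3.135, 0.2, -0.0]
wrist_force: [1.0, 0.4, 0.0]
finger_gap: 0.0005
grasp_force: 0.0
```

Call:
send_rows --pt "0.003 0.025 -0.02 0 0" --pt "0.006 0.051 -0.05 0 0" --pt "0.006 0.051 -0.085 0 0" --pt "0.006 0.051 -0.115 0 0" --pt "0.006 0.051 -0.115 0 0"

```text
time_s: 2.6
position: [0.526, 0.3353, 0.1806]
eef_rot: [3.127, 0.202, -0.02]
wrist_force: [-1.4, -1.9, -0.5]
finger_gap: 0.0006
grasp_force: 0.0
```

Run:
```python
from h import *
print({k:telemetry.observe()[k].round(4) for k in("position","eef_rot","wrist_force")})
a=camera("top");b=camera("scene")
cv2.imwrite("pics/c2.png",np.hstack([cv2.resize(a[130:285,110:265],(400,400),interpolation=2),cv2.resize(b[250:450,330:530],(400,400),interpolation=2)])[:,:,::-1])
```

```text
{'position': array([0.526 , 0.3353, 0.1806]), 'eef_rot': array([ 3.1273,  0.2022, -0.0203]), 'wrist_force': array([-1.3843, -1.9294, -0.534 ])}
```

View pics/c2.png

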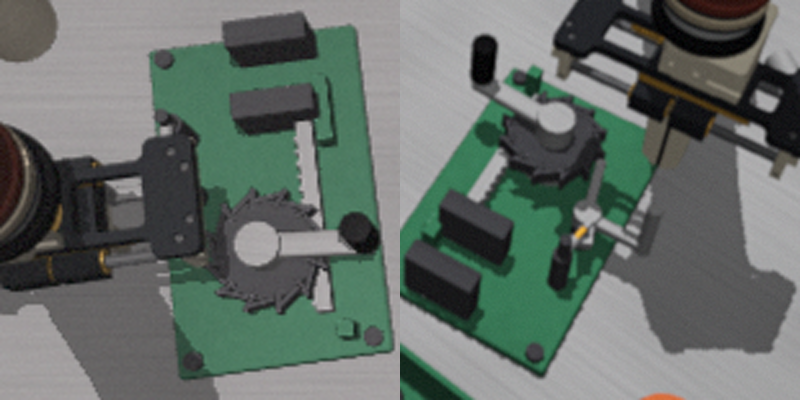

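Call:
send_rows --pt "0 0 -0.004 0 0" --pt "0 0 -0.01 0 0" --pt "0 0 -0.016 0 0" --pt "0 0 -0.016 0 0" --pt "0 0 -0.016 0 0"

```text
time_s: 3.12
position: [0.5298, 0.337, 0.172]
eef_rot: [-3.135, -0.2, -0.0]
wrist_force: [-0.4, 0.3, 0.3]
finger_gap: 0.0006
grasp_force: 0.0
```

Run:
```python
from h import *
print({k:telemetry.observe()[k].round(4) for k in("position","eef_rot","wrist_force","joint_pos","joint_velocities")})
```

```text
{'position': array([0.5298, 0.337 , 0.172 ]), 'eef_rot': array([-3.1351e+00, -2.0020e-01, -3.0000e-04]), 'wrist_force': array([-0.3757,  0.3265,  0.3204]), 'joint_pos': array([-0.5411,  0.7232, -0.1018,  1.6293,  0.0945,  0.7937, -2.1271]), 'joint_velocities': array([-0.0012, -0.0008, -0.0025, -0.0077,  0.0002, -0.0013,  0.0005])}
```

Call:
send_rows --pt "0.008 0.007 0 0 0" --pt "0.018 0.008 0 0 0" --pt "0.025 0.009 0 0 0" --pt "0.031 0.01 0 0 0" --pt "0.037 0.011 0 0 0"

```text
time_s: 3.53
position: [0.5662, 0.3481, 0.1719]
eef_rot: [3.135, 0.201, -0.004]
wrist_force: [-2.5, -1.8, 1.7]
finger_gap: 0.0005
grasp_force: 1.1
```

Call:
send_rows --pt "0.006 0.001 0 0 0" --pt "0.012 0.002 0 0 0" --pt "0.018 0.002 0 0 0" --pt "0.024 0.002 0 0 0" --pt "0.024 0.002 0 0 0"

```text
time_s: 3.95
position: [0.5917, 0.3501, 0.1716]
eef_rot: [-3.135, -0.199, -0.0]
wrist_force: [0.2, 0.2, 0.6]
finger_gap: 0.0004
grasp_force: 0.0
```

Run:
```python
from h import *
print({k:telemetry.observe()[k].round(4) for k in("position","eef_rot","wrist_force")})
b=camera("scene")
cv2.imwrite("pics/c3.png",cv2.resize(b[250:450,330:530],(500,500),interpolation=2)[:,:,::-1])
```

```text
{'position': array([0.5917, 0.3501, 0.1716]), 'eef_rot': array([-3.1349e+00, -1.9900e-01, -3.0000e-04]), 'wrist_force': array([0.2254, 0.2157, 0.6413])}
```

View pics/c3.png

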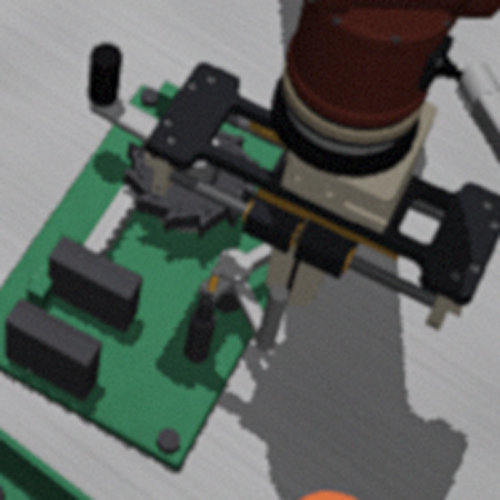

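Call:
send_rows --pt "-0.015 0 0 0 0" --pt "-0.03 0 0.01 0 0" --pt "-0.035 0 0.035 0 0" --pt "-0.04 0 0.07 0 0" --pt "-0.04 0 0.1 0 0"

```text
time_s: 4.42
position: [0.5496, 0.3506, 0.2732]
eef_rot: [-3.135, -0.203, 0.001]
wrist_force: [0.5, 0.2, 0.4]
finger_gap: 0.0
grasp_force: 0.0
```

Call:
send_rows --pt "-0.005 -0.035 0 0 0.093" --pt "-0.01 -0.07 0 0 0.093" --pt "-0.013 -0.105 0 0 0.093" --pt "-0.015 -0.14 0 0 0.093" --pt "-0.016 -0.175 0 0 0.093"

```text
time_s: 4.83
position: [0.5343, 0.1737, 0.2722]
eef_rot: [-3.135, -0.202, -0.002]
wrist_force: [0.7, -0.7, -0.1]
finger_gap: 0.0293
grasp_force: 0.0
```

Call:
send_rows --pt "0 -0.009 0 0 0.093" --pt "0 -0.009 0 0 0.093" --pt "0 -0.009 0 0 0.093" --pt "0 -0.009 0 0 0.093" --pt "0 -0.009 0 0 0.093"

```text
time_s: 5.25
position: [0.5345, 0.1689, 0.2717]
eef_rot: [-3.133, -0.207, -0.0]
wrist_force: [0.7, -0.0, -0.9]
finger_gap: 0.0627
grasp_force: 0.0
```

Run:
```python
from h import *
o=telemetry.observe();print({k:o[k].round(4) for k in("position","eef_rot","wrist_force")},o["finger_gap"])
a=camera("top");b=camera("scene")
cv2.imwrite("pics/c4.png",np.hstack([cv2.resize(a[130:285,110:265],(400,400),interpolation=2),cv2.resize(b[250:450,310:510],(400,400),interpolation=2)])[:,:,::-1])
print("scene post off/on px in crop",(proj("scene",[[.6073,.3479,.105],[.5737,.3555,.105]])-[310,250])*2+[400,0])
```

```text
{'position': array([0.5345, 0.1689, 0.2717]), 'eef_rot': array([-3.133e+00, -2.068e-01, -5.000e-04]), 'wrist_force': array([ 0.7449, -0.0404, -0.8546])} 0.06274773448973021
scene post off/on px in crop [[661.40360325 232.94517328]
 [693.17971319 208.18436403]]
```

View pics/c4.png

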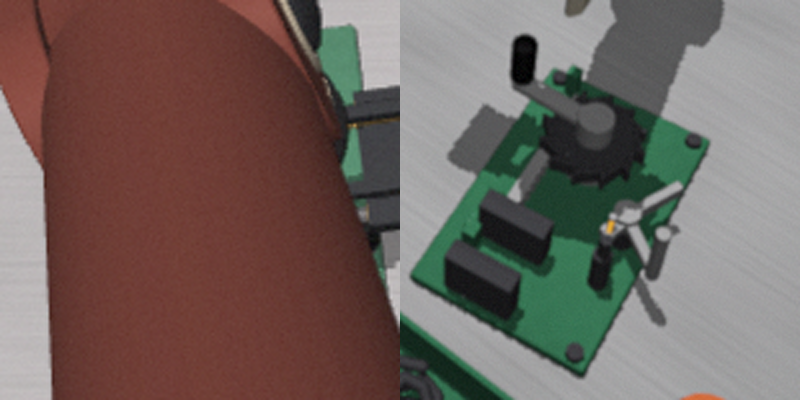

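Call:
send_rows --pt "0.001 -0.002 0 0 0.093" --pt "0.0015 -0.002 0 0 0.093" --pt "0.0015 -0.002 -0.01 0 0.093" --pt "0.0015 -0.002 -0.035 0 0.093" --pt "0.0015 -0.002 -0.06 0 0.093"

```text
time_s: 5.77
position: [0.5368, 0.1644, 0.2114]
eef_rot: [-3.134, -0.201, -0.005]
wrist_force: [-0.3, 0.3, -0.6]
finger_gap: 0.0929
grasp_force: 0.0
```

Call:
send_rows --pt "0 0 -0.013 0 0.093" --pt "0 0 -0.025 0 0.093" --pt "0 0 -0.035 0 0.093" --pt "0 0 -0.038 0 0.093" --pt "0 0 -0.038 0 0.093"

```text
time_s: 6.18
position: [0.5358, 0.164, 0.1727]
eef_rot: [3.135, 0.201, -0.003]
wrist_force: [0.3, -0.3, -1.8]
finger_gap: 0.0931
grasp_force: 0.0
```

Run:
```python
from h import *
o=telemetry.observe();print({k:o[k].round(4) for k in("position","eef_rot","wrist_force")},o["finger_gap"])
b=camera("scene")
cv2.imwrite("pics/c5.png",cv2.resize(b[200:400,300:500],(600,600),interpolation=2)[:,:,::-1])
```

```text
{'position': array([0.5358, 0.164 , 0.1727]), 'eef_rot': array([ 3.1347e+00,  2.0070e-01, -3.0000e-03]), 'wrist_force': array([ 0.3237, -0.334 , -1.838 ])} 0.09310809837282723
```

View pics/c5.png

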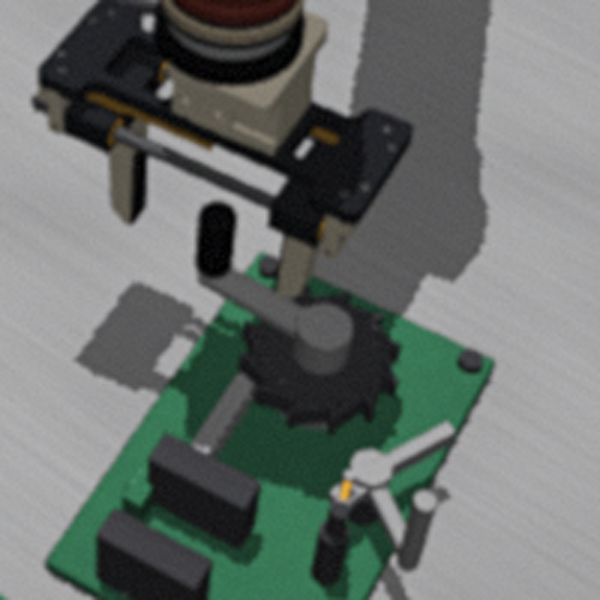

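Call:
send_rows --pt "0 0.002 0 0 0.01" --pt "0 0.002 0 0 0.01" --pt "0 0.002 0 0 0.01" --pt "0 0.002 0 0 0.01" --pt "0 0.002 0 0 0.01" --newtons 20

```text
time_s: 6.65
position: [0.5363, 0.1662, 0.1741]
eef_rot: [-3.135, -0.201, -0.001]
wrist_force: [-0.7, 0.3, -1.2]
finger_gap: 0.0641
grasp_force: 0.0
```

Call:
send_rows --pt "0 0 0 0 0.01" --pt "0 0 0 0 0.01" --pt "0 0 0 0 0.01" --pt "0 0 0 0 0.01" --pt "0 0 0 0 0.01"

```text
time_s: 7.07
position: [0.5362, 0.1661, 0.1737]
eef_rot: [-3.135, -0.201, 0.0]
wrist_force: [0.6, 0.3, 0.8]
finger_gap: 0.0312
grasp_force: 0.0
```

Call:
send_rows --pt "0 0 0 0 0.01" --pt "0 0 0 0 0.01" --pt "0 0 0 0 0.01" --pt "0 0 0 0 0.01" --pt "0 0 0 0 0.01"

```text
time_s: 7.48
position: [0.5361, 0.1675, 0.1737]
eef_rot: [-3.133, -0.202, -0.0]
wrist_force: [0.4, 4.3, -0.8]
finger_gap: 0.0215
grasp_force: 20.0
```

Call:
send_rows --pt "-0.0045 0.001 0 0 0.01" --pt "-0.009 0.001 0 0 0.01" --pt "-0.0135 0.0015 0 0 0.01" --pt "-0.018 0.002 0 0 0.01" --pt "-0.0223 0.003 0 0 0.01"

```text
time_s: 7.9
position: [0.5154, 0.1696, 0.1738]
eef_rot: [-3.134, -0.2, -0.008]
wrist_force: [5.3, 5.0, -6.5]
finger_gap: 0.0216
grasp_force: 20.0
```

Call:
send_rows --pt "-0.0043 0.002 0 0 0.01" --pt "-0.0086 0.0035 0 0 0.01" --pt "-0.0127 0.0056 0 0 0.01" --pt "-0.0167 0.0077 0 0 0.01" --pt "-0.0206 0.0099 0 0 0.01"

```text
time_s: 8.32
position: [0.4952, 0.178, 0.1738]
eef_rot: [3.134, 0.198, 0.008]
wrist_force: [5.5, 1.6, -5.2]
finger_gap: 0.0213
grasp_force: 20.0
```

Call:
send_rows --pt "-0.0037 0.0025 0 0 0.01" --pt "-0.0073 0.0052 0 0 0.01" --pt "-0.0107 0.0082 0 0 0.01" --pt "-0.014 0.0113 0 0 0.01" --pt "-0.017 0.0146 0 0 0.01"

```text
time_s: 8.73
position: [0.4783, 0.1915, 0.1738]
eef_rot: [3.133, 0.197, 0.007]
wrist_force: [5.2, -1.3, -4.7]
finger_gap: 0.0216
grasp_force: 20.0
```

Call:
send_rows --pt "-0.0028 0.0035 0 0 0.01" --pt "-0.0055 0.0072 0 0 0.01" --pt "-0.0078 0.011 0 0 0.01" --pt "-0.01 0.0149 0 0 0.01" --pt "-0.0119 0.019 0 0 0.01"

```text
time_s: 9.15
position: [0.4653, 0.211, 0.1738]
eef_rot: [3.133, 0.198, 0.002]
wrist_force: [4.6, -2.2, -4.1]
finger_gap: 0.0215
grasp_force: 20.0
```

Run:
```python
from h import *
o=telemetry.observe();p=o["position"];O=np.array([.533,.243]);k=p[:2]-O
print(p,o["wrist_force"],np.linalg.norm(k),(np.arctan2(k[1],k[0])-.128-3.316)%(2*np.pi))
```

```text
[0.46530393 0.21102027 0.17375751] [ 4.60306739 -2.16854585 -4.13139584] 0.07486962392804516 0.138918842954193
```

Call:
send_rows --pt "-0.001 0.0025 0 0 0.01" --pt "-0.002 0.005 0 0 0.01" --pt "-0.0027 0.0075 0 0 0.01" --pt "-0.0032 0.0095 0 0 0.01" --pt "-0.0032 0.0095 0 0 0.01"

```text
time_s: 9.57
position: [0.4616, 0.2208, 0.1737]
eef_rot: [3.133, 0.199, 0.0]
wrist_force: [5.3, -3.5, -2.5]
finger_gap: 0.0216
grasp_force: 20.0
```

Call:
send_rows --pt "-0.0003 0.0015 0 0 0.01" --pt "-0.0008 0.003 0 0 0.01" --pt "-0.001 0.0045 0 0 0.01" --pt "-0.001 0.0045 0 0 0.01" --pt "-0.001 0.0045 0 0 0.01"

```text
time_s: 9.98
position: [0.4615, 0.2215, 0.1737]
eef_rot: [3.128, 0.193, -0.0]
wrist_force: [5.7, -9.8, -1.0]
finger_gap: 0.0218
grasp_force: 20.0
```

At the stop (the tool stalls and the force rises to 10 N). I'll relax the push, release and lift.

Call:
send_rows --pt "0.001 -0.0035 0 0 0.01" --pt "0.001 -0.0035 0 0 0.05" --pt "0.001 -0.0035 0 0 0.07" --pt "0.001 -0.0035 0 0 0.07" --pt "0.001 -0.0035 0 0 0.07"

```text
time_s: 10.4
position: [0.4601, 0.2244, 0.1738]
eef_rot: [-3.134, -0.204, 0.003]
wrist_force: [0.2, 0.1, 0.0]
finger_gap: 0.0441
grasp_force: 0.0
```

Call:
send_rows --pt "0 0 0 0 0.07" --pt "0 0 0 0 0.07" --pt "0 0 0.01 0 0.07" --pt "0 0 0.035 0 0.07" --pt "0 0 0.07 0 0.07"

```text
time_s: 10.82
position: [0.4598, 0.2226, 0.2429]
eef_rot: [3.133, 0.201, -0.009]
wrist_force: [1.1, 0.9, -0.2]
finger_gap: 0.0694
grasp_force: 0.0
```

Call:
send_rows --pt "0 -0.03 0.04 0 0.07" --pt "0 -0.07 0.06 0 0.07" --pt "0 -0.11 0.06 0 0.07" --pt "0 -0.15 0.06 0 0.07" --pt "0 -0.18 0.06 0 0.07"

```text
time_s: 11.23
position: [0.461, 0.0407, 0.3055]
eef_rot: [3.135, 0.199, 0.004]
wrist_force: [1.3, -0.8, 0.0]
finger_gap: 0.0702
grasp_force: 0.0
```

Run:
```python
from h import *
o=telemetry.observe();print({k:o[k].round(4) for k in("position","wrist_force")},o["finger_gap"])
a=camera("top");b=camera("scene")
cv2.imwrite("pics/c6.png",np.hstack([cv2.resize(a[130:285,110:265],(400,400),interpolation=2),cv2.resize(b[250:450,310:510],(400,400),interpolation=2)])[:,:,::-1])
for O in([.533,.243,.123],):
  for q in(0,.17):
    t=3.444+q;print(q,(proj("scene",[[O[0]+.075*np.cos(t),O[1]+.075*np.sin(t),.123]])-[310,250])*2+[400,0])
```

```text
{'position': array([0.461 , 0.0407, 0.3055]), 'wrist_force': array([ 1.2788, -0.7893,  0.0409])} 0.07021556857654258
0 [[625.46630339  20.94705322]]
0.17 [[610.69039484  17.6693733 ]]
```

View pics/c6.png

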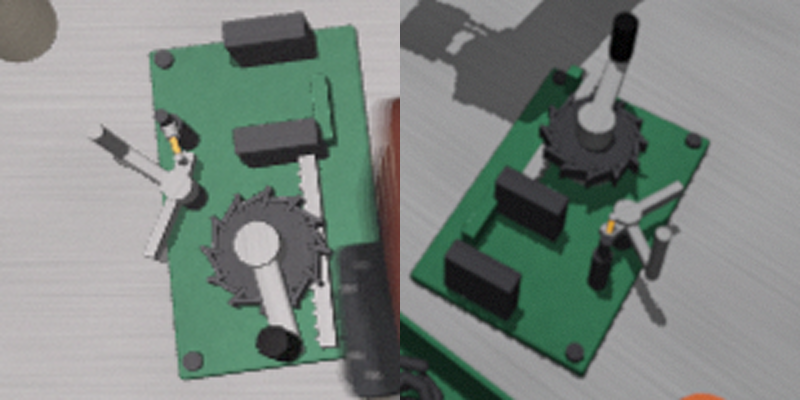

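The knob top is at crop (626,20), which matches drum 0. The pawl is off (post at (663,232)) and the jaw is open. I'm handing the job in.

```bash
python3 -c "
from station import *
print(job_done())"
```

```text
the job is handed in; nothing more can be done
None
```

The larger clamp's pawl is flicked off and has stayed off, its drum is let back to the stop with the jaw open, the smaller clamp was not touched, and the job is handed in at about 11 s; no verdict was returned.

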